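Rack the cast test plaques and start the dryer

ROBOT

A 6-joint arm with a two-finger parallel gripper is mounted at the origin on the work surface. World frame = base frame: x ahead of the robot, y to its left, z up, the work surface at z = 0. Lengths are in m, angles in rad, forces in N, time in s.
With the tool pointing down it reaches from about 0.275 to 0.875 m from the base axis. Payload 12.5 kg.
Tool frame: the origin (TCP) lies on the centre line of the jaws, within the pads' length; the fingertips stand r.finger_overhang ahead of it and the grasp point (between the pads) lies 3 mm ahead of it (r.finger_overhang is the distance from the TCP to the fingertips, in m); z points along the fingers, y is the direction in which the jaws open and shut (so a half turn about z gives the same grasp; the last joint's range is limited). The gripper opens to 85 mm and grips with 20 to 120 N. Pads are 22 mm wide; open, the fingers measure 114 mm over their backs; the gripper's body (76 mm by 85 mm) begins 54 mm behind the grasp point. The pads swing forward as they close: fully open they stand 13 mm farther back than shut.
Start: joints at [-1.272, 0.351, 1.652, -0, 1.139, -0.085], TCP at [0.206, -0.51, 0.253] pointing down, gripper open.
Joint ranges: [-2.75, 2.75], [-0.79, 2.1], [0.01, 2.65], [-1.57, 4.71], [0.07, 3.14], [-2.87, 2.87]. Speed limits (rad/s): [2.22, 2.22, 2.79, 3.14, 3.14, 3.14].

INTERFACE

Orientations are given as a unit quaternion [x, y, z, w].
In Python, from cell import r, optics gives the robot as it stands. The module is installed in compiled form; this text tells all that it offers. Calls block until the motion is done:
- r.move_to(position, orientation): joint-space move of the TCP to a pose.
- r.move_linear(position, rot=None, vel=0.15): straight line of the TCP; rot=None keeps the orientation; vel is the mean speed in m/s.
- r.set_joints(angles): joint-space move.
- r.set_gripper(opening, squeeze=None): opening from 0.0 (shut) to 1.0 (fully open); squeeze is the grip in N (None keeps the last); returns when the fingers have stopped.
- r.sleep(seconds).
- r.inverse_kinematics(position, orientation): joint angles nearest the present ones, or None.
- optics.get_image(name): name is "scene" or "top" or "wrist"; returns a dict with "pixels" (400x640x3 uint8, red, green, blue), "depth" (400x640 float32, m along the optical axis (not along the pixel's ray), 0 where there is no reading), "fx", "fy", "cx", "cy" (pixels), "camera_from_world" (4x4, takes a point from world to camera coordinates); the wrist camera has in their place "mount" (4x4, takes a point from camera to tool coordinates, whose origin is the TCP and whose axes are the flange's). Camera axes: x right, y down, z forward; pixel columns grow to the right and rows downward; lengths in m; the calibration is good to about 2 mm. A picture is of the moment at which its call begins: read the wrist's pose just before it.
A pose or a line that the arm cannot do raises r.PlanningError and nothing moves.
- r.hand_in(): hands the job in, once; it reports no verdict.
Readings, each from a call of its own:
- r.current_t(): time.
- r.current_q(): joint angles.
- r.current_qvel(): joint speeds.
- r.current_effort(): joint torques, N m.
- r.current_tool_pos(): TCP position.
- r.current_ee_rot(): TCP orientation.
- r.current_contact_force(): force on the tool from outside, world axes, zero at the start.
- r.current_torque(): the same for the moment, N m.
- r.current_opening(): opening from 0.0 (shut) to 1.0 (fully open).
Only numpy, scipy, OpenCV 4.12 (cv2) and the standard library are available. Lean on these libraries where they do the work, as an engineer would, in place of code of your own. Each camera call takes 0.05 s, during which the arm holds its last target.

TASK

Tape rolls have been parked on the posts of the wooden drying rack and cover its slots: first slide every roll up off its post and lay it flat on the cork mat, side by side. Then lift every cast plaque out of the mould and stand it upright, bead up and fully home, in a slot of the rack, one to a slot and never tipping one over; when all rolls and plaques are in place and released, push the dryer's switch lever fully away to on. Leave the can, jar and cup alone.

Things in the scene. Friction and masses are not known exactly. Their poses are not given: they have to be found in the camera images.
- roll1: roll of tan masking tape, a ring 60 mm outside diameter, 27 mm bore, 36 mm high, 80 g; at the start it sits around one of the two posts of the rack, resting on the rack's top face. Origin: centre of its underside, z along its axis.
- roll2: roll of tan masking tape, a ring 60 mm outside diameter, 27 mm bore, 36 mm high, 80 g; at the start it sits around one of the two posts of the rack, resting on the rack's top face. Origin: centre of its underside, z along its axis.
- plaque1: pale cast filler test plaque standing on edge, 120 mm tall, 70 mm wide (its y), 7 mm thick (its x), with a grip bead along the top edge 14 mm thick and 16 mm high (from 104 to 120 mm above the foot); the lowest 8 mm is 5 mm thick and 66 mm wide; 90 g. At the start it stands in a cavity of the mould. Origin: centre of its foot, z up its height. May be absent.
- plaque2: pale cast filler test plaque standing on edge, 120 mm tall, 70 mm wide (its y), 7 mm thick (its x), with a grip bead along the top edge 14 mm thick and 16 mm high (from 104 to 120 mm above the foot); the lowest 8 mm is 5 mm thick and 66 mm wide; 90 g. At the start it stands in a cavity of the mould. Origin: centre of its foot, z up its height. May be absent.
- plaque3: pale cast filler test plaque standing on edge, 120 mm tall, 70 mm wide (its y), 7 mm thick (its x), with a grip bead along the top edge 14 mm thick and 16 mm high (from 104 to 120 mm above the foot); the lowest 8 mm is 5 mm thick and 66 mm wide; 90 g. At the start it stands in a cavity of the mould. Origin: centre of its foot, z up its height. May be absent.
- plaque4: pale cast filler test plaque standing on edge, 120 mm tall, 70 mm wide (its y), 7 mm thick (its x), with a grip bead along the top edge 14 mm thick and 16 mm high (from 104 to 120 mm above the foot); the lowest 8 mm is 5 mm thick and 66 mm wide; 90 g. At the start it stands in a cavity of the mould. Origin: centre of its foot, z up its height. May be absent.
- rack: fixed wooden drying rack, block 250 mm (its x) by 102 mm (its y) by 44 mm high; four open-topped slots in a row along x, each 11 mm wide (x), 78 mm long (y), 36 mm deep, 55 mm apart; two plain steel posts of 16 mm diameter stand between the slots (55 mm either side of the middle) and rise 46 mm above its top face, 90 mm above the table. Origin: centre of its underside.
- slot1 (a point): centre of the floor of slot 1 of the rack, 8 mm above the table; axes as the rack's (x across the slot, y along it)
- slot2 (a point): centre of the floor of slot 2 of the rack, 8 mm above the table; axes as the rack's (x across the slot, y along it)
- slot3 (a point): centre of the floor of slot 3 of the rack, 8 mm above the table; axes as the rack's (x across the slot, y along it)
- slot4 (a point): centre of the floor of slot 4 of the rack, 8 mm above the table; axes as the rack's (x across the slot, y along it)
- post1 (a point): foot of post 1 of the rack, on the rack's top face, 44 mm above the table
- post2 (a point): foot of post 2 of the rack, on the rack's top face, 44 mm above the table
- mould: fixed lower half of an aluminium casting mould, block 250 mm (its x) by 99 mm (its y) by 48 mm high, with a row of four open cavities along x, each 12 mm wide (x), 75 mm long (y), 40 mm deep, 55 mm apart (82.5 and 27.5 mm either side of the middle), floor 8 mm above the table. Small unpainted lugs at both ends. Origin: centre of its underside.
- mat: fixed brown cork mat for the tape, 140 mm (its x) by 220 mm (its y), 4 mm thick. Origin: centre of its underside, on the table.
- switch (a joint): toggle lever of the dryer on its grey block: 0 = off, leaning towards the robot (-x of its block); grows as it is pushed away, 1.0 rad = fully on; stays where it is left. Arm 80 mm long.
- switch_tip (a point): tip of the black switch lever
- can: bystander: white paint can, 90 mm diameter, 110 mm high, origin under its centre
- jar: bystander: amber glass jar, 60 mm diameter, 90 mm high, origin under its centre
- cup: bystander: grey mixing cup, 80 mm diameter, 100 mm high, origin under its centre
Mind the look-alikes: they are no part of the job. What is shaped like the plaque3 but pink or red is not meant.

How it is judged:
On the way, in this order (a step that is already met when the one before it is completed fails the run):
1. every tape roll is off its post, flat on the cork mat and released (x of roll1 in the frame of mat between -0.05 and 0.05 m and y of roll1 in the frame of mat between -0.09 and 0.09 m and angle between the z axis of each of roll1, roll2 and the z axis of mat, either way round below 0.1 rad and height (world z) of each of roll1, roll2 below 0.045 m and linear speed of each of roll1, roll2 below 0.03 m/s and x of roll2 in the frame of mat between -0.05 and 0.05 m and y of roll2 in the frame of mat between -0.09 and 0.09 m and contact force between each of roll1, roll2 and the fingers below 0.1 N and horizontal distance between roll1 and roll2 above 0.05 m), for 0.2 s.
2. every plaque stands fully home in a slot of the rack, released ((horizontal distance between plaque1 and slot1 below 0.01 m or horizontal distance between plaque1 and slot2 below 0.01 m or horizontal distance between plaque1 and slot3 below 0.01 m or horizontal distance between plaque1 and slot4 below 0.01 m) and z of each of plaque1, plaque2, plaque3, plaque4 in the frame of rack below 0.013 m and angle between each of plaque1, plaque2, plaque3, plaque4's own z axis and vertical below 0.2 rad and angle between the x axis of each of plaque1, plaque2, plaque3, plaque4 and the x axis of rack, either way round below 0.15 rad and linear speed of each of plaque1, plaque2, plaque3, plaque4 below 0.03 m/s and (horizontal distance between plaque2 and slot1 below 0.01 m or horizontal distance between plaque2 and slot2 below 0.01 m or horizontal distance between plaque2 and slot3 below 0.01 m or horizontal distance between plaque2 and slot4 below 0.01 m) and (horizontal distance between plaque3 and slot1 below 0.01 m or horizontal distance between plaque3 and slot2 below 0.01 m or horizontal distance between plaque3 and slot3 below 0.01 m or horizontal distance between plaque3 and slot4 below 0.01 m) and (horizontal distance between plaque4 and slot1 below 0.01 m or horizontal distance between plaque4 and slot2 below 0.01 m or horizontal distance between plaque4 and slot3 below 0.01 m or horizontal distance between plaque4 and slot4 below 0.01 m) and contact force between each of plaque1, plaque2, plaque3, plaque4 and the fingers below 0.1 N), for 0.2 s.
3. the dryer switch is pushed on (value of joint switch above 0.8 rad), for 0.2 s.
At the end, for the whole second after the job is handed in: Each roll flat on the mat, at rest (centre within 50 mm in mat x, 90 mm in y of its middle), not stacked; each plaque in a rack slot (foot within 10 mm of slot centre, 5 mm of its floor, tilt < 0.2 rad, along it within 0.15 rad); all released; switch > 0.8 rad. Absent items ignored (all of step 1 and all of step 2 and value of joint switch above 0.8 rad); the robot touches nothing.
It fails at once if a plaque is tipped over (more than 0.7 rad from upright) (angle between any of plaque1, plaque2, plaque3, plaque4's own z axis and vertical above 0.7 rad).
It fails at once if the can, jar or cup is moved more than 30 mm (distance of any of can, jar, cup from where it was at the start of the episode above 0.03 m).
Of plaque1, plaque2, plaque3, plaque4 only 3 to 4 are there at a start; the rules pass over those that are not, and their reading is None.
At some moment in a run one of roll1, roll2 may be knocked a few centimetres aside while the robot is not near it.
It also fails if it takes over 208 s, if anything falls off the work surface, if the arm or the gripper's body presses on something with over 40 N, if the wrist force passes 120 N, or if a joint passes its speed limit or range.

## Working session

There is one attempt and no reset: what is moved stays moved. The work goes in short steps, each a Python script; the robot and the scene stay as the last script left them, time stands still between calls to the robot, and variables do not carry over. Pictures are saved under pics/ and viewed, and the job is handed in when it is done.

```bash
mkdir -p pics; ls
cat > h.py <<'E'
import numpy as np, cv2
from cell import r, optics
from scipy.spatial.transform import Rotation as R
def snap(n,f):
    q=r.current_tool_pos(),r.current_ee_rot()
    im=optics.get_image(n)
    cv2.imwrite('pics/'+f+'.png',im['pixels'][:,:,::-1])
    if n=='wrist':
        T=np.eye(4);T[:3,:3]=R.from_quat(q[1]).as_matrix();T[:3,3]=q[0]
        w=T@im['mount']
    else: w=np.linalg.inv(im['camera_from_world'])
    np.savez('pics/'+f+'.npz',d=im['depth'],w=w,k=[im['fx'],im['fy'],im['cx'],im['cy']],p=im['pixels'])
    return f
def load(f):
    z=np.load('pics/'+f+'.npz');return z
def cloud(f):
    z=load(f);d=z['d'];fx,fy,cx,cy=z['k']
    v,u=np.mgrid[:d.shape[0],:d.shape[1]]
    P=np.stack([(u-cx)*d/fx,(v-cy)*d/fy,d],-1)
    P=P@z['w'][:3,:3].T+z['w'][:3,3]
    P[d==0]=np.nan
    return P
def px(f,u,v,zh):
    "pixel ray meets plane z=zh"
    z=load(f);fx,fy,cx,cy=z['k'];w=z['w']
    a=w[:3,:3]@np.array([(u-cx)/fx,(v-cy)/fy,1]);o=w[:3,3]
    return o+a*(zh-o[2])/a[2]
def down(yaw):
    "tool z down, jaw (tool y) axis at world angle yaw"
    y=np.array([np.cos(yaw),np.sin(yaw),0]);z=np.array([0,0,-1.]);x=np.cross(y,z)
    return R.from_matrix(np.stack([x,y,z],1)).as_quat()
E
python3 - <<'E'
from h import *
snap('scene','s0');snap('top','t0');snap('wrist','w0')
print(r.current_t(),r.finger_overhang,r.current_tool_pos(),r.current_ee_rot())
for f in('s0','t0'):print(load(f)['w'],load(f)['k'])
E
```

```text
pics
0.15 0.022 [ 0.20588324 -0.50975992  0.25287261] [ 9.81649902e-01  1.90691492e-01 -4.75803911e-05 -4.70836136e-04]
[[-0.1548502   0.8442859  -0.51303287  1.17531704]
 [ 0.98792108  0.12929623 -0.08540739  0.15909604]
 [-0.00577504 -0.52006134 -0.85410939  1.03080855]
 [ 0.          0.          0.          1.        ]] [457.93853805 457.93853805 325.50852744 202.54833683]
[[-0.0138309  -0.98055645  0.19574924  0.43218263]
 [-0.99963697  0.01808669  0.01997016  0.04741649]
 [-0.02312232 -0.19540197 -0.98045063  1.09334414]
 [ 0.          0.          0.          1.        ]] [365.7382405  365.7382405  320.79244237 192.20038853]
```

View pics/s0.png

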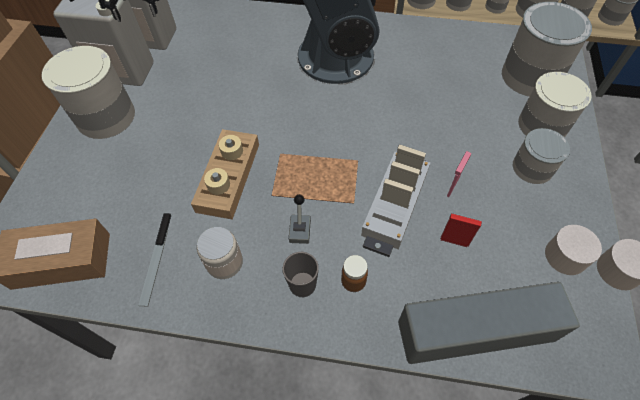

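View pics/t0.png

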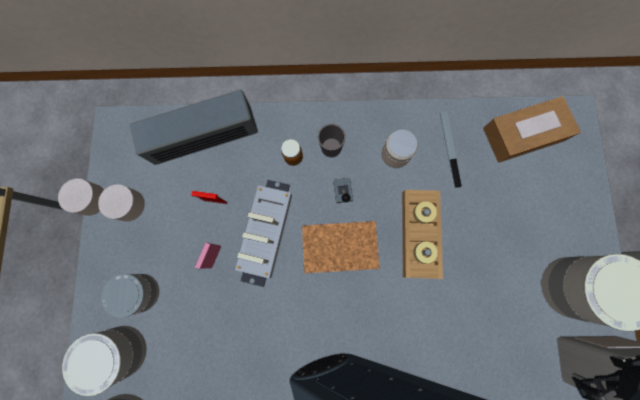

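View pics/w0.png

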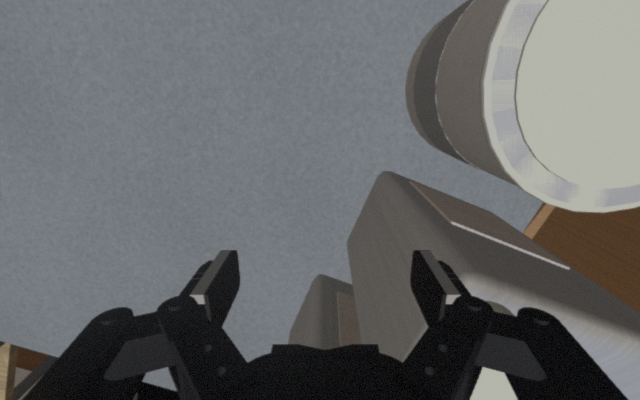

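The top view shows the mould at about (265,232) with three plaques at (261,217), (255,238) and (252,258). The rack is at (422,235) with rolls at (426,212) and (427,252), the mat at (341,247), and the switch at (344,192). The pink and red objects are decoys. I'll measure these with depth.

```bash
cat > m.py <<'E'
from h import *
import sys
f=sys.argv[1]; P=cloud(f)
def rect(m,name):
    pts=P[m][:,:2].astype(np.float32)
    c,s,a=cv2.minAreaRect(pts); print(name,len(pts),np.round(c,4),np.round(s,4),round(a,1),'z',np.round(np.nanmedian(P[m][:,2]),4))
v,u=np.mgrid[:400,:640]
def box(a,b,c,d):return (u>a)&(u<b)&(v>c)&(v<d)
Z=P[:,:,2]
with np.errstate(invalid='ignore'):
    rk=box(395,450,180,290)
    rect(rk&(Z>.036)&(Z<.050),'rack')
    for n,b in(('rollA',box(395,450,190,232)),('rollB',box(395,450,232,275))):
        rect(b&(Z>.07)&(Z<.086),n); m=b&(Z>.07)&(Z<.086); print(P[m].mean(0))
        rect(b&(Z>.0865),'post')
    mo=box(225,300,175,295)
    rect(mo&(Z>.04)&(Z<.054),'mould')
    m=(mo&(Z>.1)).astype(np.uint8)
    n,l=cv2.connectedComponents(m)
    for i in range(1,n):
        if (l==i).sum()>20: rect(l==i,'plaque')
    p=load(f)['p'].astype(int)
    mm=box(295,390,215,280)&(p[...,0]-p[...,2]>40)
    rect(mm,'mat')
    s=box(325,360,170,210)
    rect(s&(Z>.015),'switch'); print(np.nanmax(Z[s]),np.round(P[s&(Z>np.nanmax(Z[s])-.01)].mean(0),3))
    rect(s&(Z>.012)&(Z<.04),'block')
    for n,b in(('jar',box(278,303,137,167)),('cup',box(315,347,120,158)),('can',box(383,419,127,167))):
        rect(b&(Z>.05),n)
E
python3 m.py t0
python3 - <<'E'
import cv2
a=cv2.imread('pics/t0.png');cv2.imwrite('pics/t0a.png',cv2.resize(a[160:300,220:460],None,fx=3.3,fy=3.3,interpolation=2))
E
```

```text
rack 2160 [ 0.5182 -0.2194] [0.1036 0.2503] 87.3 z 0.044
rollA 321 [ 0.5734 -0.2218] [0.0592 0.0564] 88.5 z 0.0797
[ 0.57336678 -0.2206737   0.07925717]
post 26 [ 0.5732 -0.2223] [0.0134 0.0135] 27.1 z 0.0894
rollB 330 [ 0.4626 -0.2147] [0.0568 0.0575] 82.5 z 0.0801
[ 0.46261593 -0.21458524  0.07959018]
post 28 [ 0.4627 -0.2163] [0.0132 0.0137] 25.4 z 0.0902
mould 2410 [0.5323 0.2366] [0.0999 0.2505] 76.0 z 0.0484
plaque 149 [0.56   0.2301] [0.0698 0.0142] 76.5 z 0.1279
plaque 149 [0.5064 0.243 ] [0.0693 0.0139] 76.2 z 0.1278
plaque 153 [0.4533 0.2552] [0.0705 0.0137] 75.3 z 0.1282
mat 3514 [0.486  0.0161] [0.1394 0.2174] 3.0 z 0.0041
switch 397 [0.6448 0.0034] [0.085  0.0502] 7.2 z 0.0265
0.10909220948888487 [0.615 0.    0.103]
block 320 [0.6518 0.0043] [0.0708 0.0502] 7.2 z 0.0256
jar 358 [0.7611 0.1544] [0.0562 0.0545] 58.8 z 0.0892
cup 387 [0.7911 0.0376] [0.0771 0.0791] 87.3 z 0.0859
can 903 [ 0.763  -0.1594] [0.0875 0.0853] 6.0 z 0.1089
```

View pics/t0a.png

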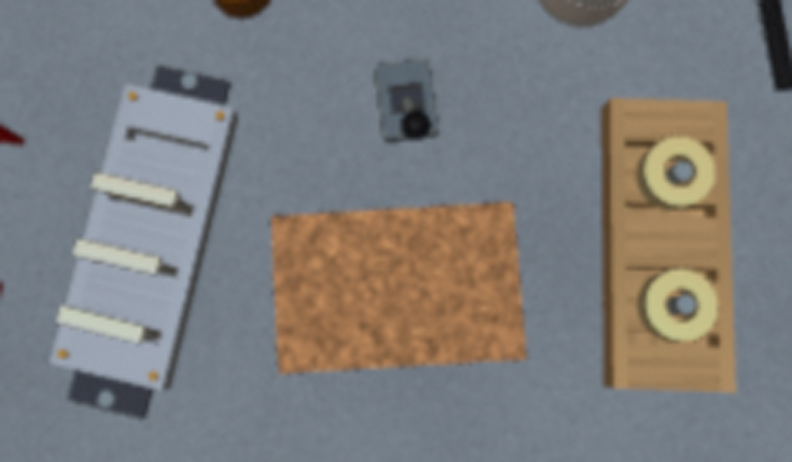

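All sizes and heights match what was given: posts 0.111 m apart, plaque tops at 0.128 m, and the rack, mould and mat dimensions. Now the first roll.

```bash
cat >> h.py <<'E'
D=np.pi/180
def q_at(p,yaw):
    best=None;c=r.current_q()
    for k in(-1,0,1):
        j=r.inverse_kinematics(p,down(yaw+k*np.pi))
        if j is None: continue
        e=np.abs(np.array(j)-c).max()
        if best is None or e<best[0]: best=(e,yaw+k*np.pi,j)
    return best
def goto(p,yaw):
    b=q_at(p,yaw); r.set_joints(b[2]); return b[1]
def st(s=''):
    print(s,'t',round(r.current_t(),2),np.round(r.current_tool_pos(),4),'F',np.round(r.current_contact_force(),1),'op',round(r.current_opening(),3))
matc=np.array([.486,.0161]); ma=3*D
def mat(x,y): return matc+np.array([np.cos(ma)*x-np.sin(ma)*y,np.sin(ma)*x+np.cos(ma)*y])
E
cat > roll.py <<'E'
from h import *
import sys
x,y,my=map(float,sys.argv[1:4]); yaw=-3*D
r.set_gripper(1.0)
goto([x,y,.2],yaw); st('above')
r.move_linear([x,y,.074],vel=.15); st('at')
r.set_gripper(0.0,30); st('grip')
r.move_linear([x,y,.16],vel=.15); st('up')
t=mat(0,my)
r.move_linear([t[0],t[1],.16],vel=.25)
r.move_linear([t[0],t[1],.045],vel=.15)
r.move_linear([t[0],t[1],.0345],vel=.03); st('down')
r.set_gripper(1.0); st('rel')
r.move_linear([t[0],t[1],.2],vel=.2); st('end')
E
python3 roll.py .4627 -.2155 .055
```

```text
above t 1.83 [ 0.4625 -0.2163  0.2001] F [-0.4  0.2 -0.4] op 0.999
at t 2.83 [ 0.4631 -0.2159  0.0747] F [-0.2  0.6 -0.2] op 1.0
grip t 3.19 [ 0.463  -0.2157  0.0748] F [-1.3  0.3  6.3] op 0.672
up t 3.92 [ 0.4623 -0.2153  0.1594] F [-0.7 -0.  -1.1] op 0.682
down t 6.63 [0.4833 0.0711 0.0348] F [-2.4 -0.4  8.3] op 0.678
rel t 7.03 [0.4831 0.071  0.0344] F [0.5 0.2 0.3] op 1.001
end t 8.0 [0.4826 0.071  0.199 ] F [-0.8 -0.9  0.4] op 1.001
```

```bash
python3 roll.py .5734 -.2215 -.055
python3 - <<'E'
from h import *
goto([.42,.2,.35],-13.7*D)
snap('top','t1'); P=cloud('t1');st()
a=cv2.imread('pics/t1.png');cv2.imwrite('pics/t1a.png',cv2.resize(a[160:300,220:460],None,fx=3.3,fy=3.3,interpolation=2))
E
```

```text
above t 9.38 [ 0.5734 -0.2203  0.1999] F [-0.5  0.4  1.7] op 0.997
at t 10.38 [ 0.5739 -0.2216  0.0749] F [ 0.  -0.7  0.4] op 0.998
grip t 10.75 [ 0.5738 -0.2217  0.0752] F [-2.1  1.6  7.4] op 0.7
up t 11.47 [ 0.573  -0.2213  0.1592] F [-0.4  0.3 -1.3] op 0.696
down t 13.85 [ 0.4892 -0.0389  0.0352] F [-3.9 -0.3 12.7] op 0.7
rel t 14.23 [ 0.4888 -0.0388  0.0344] F [-0.2  0.2  0.7] op 1.002
end t 15.21 [ 0.4883 -0.0387  0.199 ] F [-0.   0.4 -0.1] op 1.0
 t 16.38 [0.4202 0.1992 0.349 ] F [ 0.6 -0.6 -1.3] op 1.001
```

View pics/t1a.png

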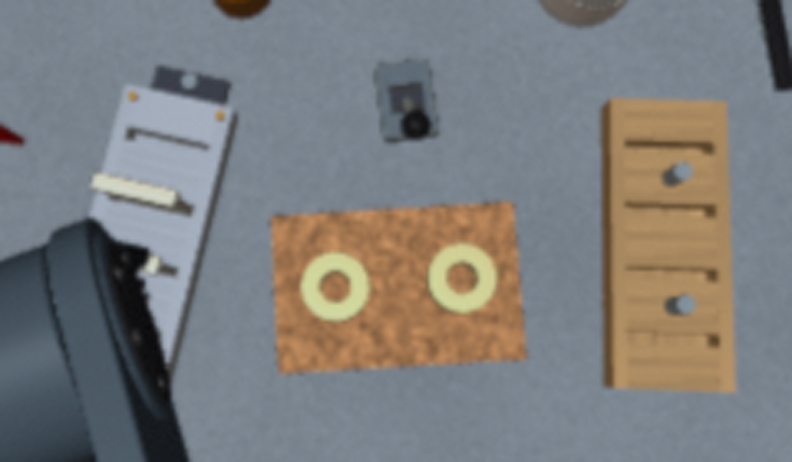

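The rolls lie flat on the mat at (335,287) and (462,278) in the crop, and the four slots are clear. Next I'll look at the rack from the wrist for an independent position check.

Run:
```python
from h import *
# mould view then rack view
z=np.load('pics/w0.npz');
goto([.42,-.21,.40],-3*D); r.sleep(.3); snap('wrist','w1'); st()
P=cloud('w1');Z=P[...,2]
with np.errstate(invalid='ignore'):
    for n,f in(('w1','w1'),('t1','t1')):
        P=cloud(f);Z=P[...,2]
        m=(Z>.036)&(Z<.05)&(abs(P[...,0]-.518)<.15)&(abs(P[...,1]+.2194)<.08)
        c,s,a=cv2.minAreaRect(P[m][:,:2].astype(np.float32));print(n,m.sum(),np.round(c,4),np.round(s,4),a)
        for lo,hi in((.43,.49),(.54,.6)):
            m=(Z>.085)&(Z<.094)&(P[...,0]>lo)&(P[...,0]<hi)&(abs(P[...,1]+.2194)<.04);print(m.sum(),P[m].mean(0))
    P=cloud('t1');Z=P[...,2]
    for y0 in(.071,-.039):
        m=(Z>.03)&(abs(P[...,1]-y0)<.04)&(abs(P[...,0]-.486)<.05);c=P[m].mean(0);print(c,np.percentile(Z[m],[5,50,95]),P[m].min(0),P[m].max(0))
```

```text
t 18.25 [ 0.4202 -0.2097  0.4   ] F [0.3 0.8 0.5] op 1.003
w1 8491 [ 0.516  -0.2196] [0.1024 0.2506] 87.23426055908203
92 [ 0.46061883 -0.21627179  0.09030571]
96 [ 0.56977186 -0.22126601  0.08989931]
t1 2726 [ 0.5181 -0.2196] [0.104  0.2504] 87.43487548828125
30 [ 0.46267364 -0.21586793  0.0896268 ]
27 [ 0.57286975 -0.22166731  0.08932595]
[0.48435518 0.07058986 0.03991576] [0.03677036 0.03987199 0.04305992] [0.45497401 0.04180542 0.03032152] [0.51176526 0.09912685 0.04582296]
[ 0.4900051  -0.039178    0.03984978] [0.03673274 0.04012891 0.04300801] [ 0.46170223 -0.06671185  0.03185047] [ 0.51856658 -0.00976453  0.04416595]
```

View pics/w1.png

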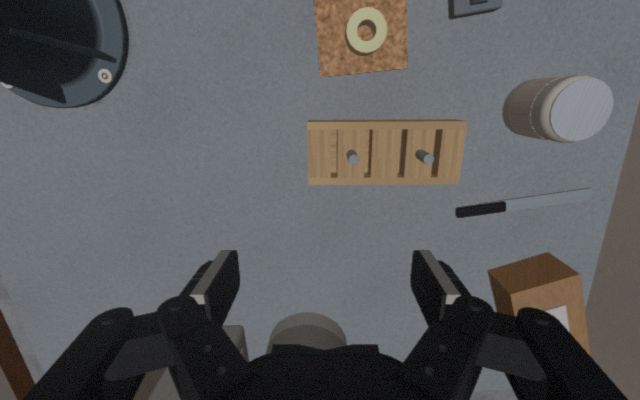

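Run:
```python
from h import *
im=optics.get_image('wrist');print(np.round(im['mount'],4))
for yaw in(-3*D,177*D,-183*D,87*D,-93*D):
  for p in([.42,-.29,.3],[.518,-.29,.3],[.518,-.15,.3]):
    j=r.inverse_kinematics(p,down(yaw));print(round(yaw/D),p,None if j is None else np.round(j,2))
```

```text
[[-1.000e-04 -9.512e-01 -3.084e-01  8.010e-02]
 [ 1.000e+00  3.000e-04 -1.300e-03 -0.000e+00]
 [ 1.300e-03 -3.084e-01  9.512e-01 -1.214e-01]
 [ 0.000e+00  0.000e+00  0.000e+00  1.000e+00]]
-3 [0.42, -0.29, 0.3] [-0.7   0.23  1.69 -0.    1.22 -0.64]
-3 [0.518, -0.29, 0.3] [-0.59  0.39  1.48 -0.    1.27 -0.54]
-3 [0.518, -0.15, 0.3] [-0.37  0.29  1.62 -0.    1.23 -0.32]
177 [0.42, -0.29, 0.3] [-0.7   0.23  1.69 -0.    1.22  2.5 ]
177 [0.518, -0.29, 0.3] [-0.59  0.39  1.48 -0.    1.27  2.61]
177 [0.518, -0.15, 0.3] [-0.37  0.29  1.62 -0.    1.23  2.83]
-183 [0.42, -0.29, 0.3] [-0.7   0.23  1.69 -0.    1.22  2.5 ]
-183 [0.518, -0.29, 0.3] [-0.59  0.39  1.48 -0.    1.27  2.61]
-183 [0.518, -0.15, 0.3] [-0.37  0.29  1.62 -0.    1.23  2.83]
87 [0.42, -0.29, 0.3] [-0.7   0.23  1.69 -0.    1.22 -2.21]
87 [0.518, -0.29, 0.3] [-0.59  0.39  1.48 -0.    1.27 -2.11]
87 [0.518, -0.15, 0.3] [-0.37  0.29  1.62 -0.    1.23 -1.89]
-93 [0.42, -0.29, 0.3] [-0.7   0.23  1.69 -0.    1.22  0.93]
-93 [0.518, -0.29, 0.3] [-0.59  0.39  1.48 -0.    1.27  1.03]
-93 [0.518, -0.15, 0.3] [-0.37  0.29  1.62 -0.    1.23  1.25]
```

Run:
```python
from h import *
for i,(yaw,y) in enumerate(((-3*D,-.25),(177*D,-.19))):
    r.set_joints(r.inverse_kinematics([.518,y,.3],down(yaw))); r.sleep(.4); f=snap('wrist','w2%d'%i); st()
    P=cloud(f);Z=P[...,2]
    with np.errstate(invalid='ignore'):
        m=(Z>.036)&(Z<.05)&(abs(P[...,0]-.518)<.15)&(abs(P[...,1]+.2194)<.08)
        c,s,a=cv2.minAreaRect(P[m][:,:2].astype(np.float32));print(m.sum(),np.round(c,4),np.round(s,4),a)
        for lo,hi in((.43,.49),(.54,.6)):
            m=(Z>.085)&(Z<.094)&(P[...,0]>lo)&(P[...,0]<hi)&(abs(P[...,1]+.2194)<.04);print(m.sum(),P[m].mean(0))
```

```text
t 19.38 [ 0.5179 -0.25    0.3005] F [ 0.   0.2 -0. ] op 1.0
13924 [ 0.5159 -0.2194] [0.1021 0.2508] 87.38702392578125
161 [ 0.46173719 -0.21619222  0.09041767]
162 [ 0.5704117  -0.22156499  0.09035615]
 t 22.56 [ 0.518 -0.19   0.3  ] F [ 0.1  0.  -0.1] op 0.997
14022 [ 0.5165 -0.2195] [0.1021 0.2509] 87.00855255126953
163 [ 0.46206109 -0.21772342  0.09040544]
164 [ 0.5709855  -0.22289276  0.09027477]
```

View pics/w20.png

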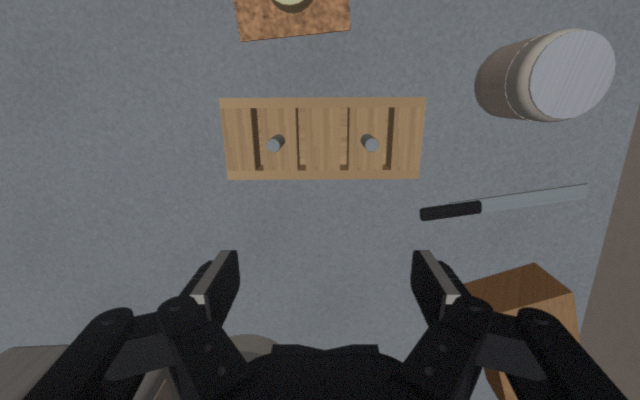

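View pics/w21.png

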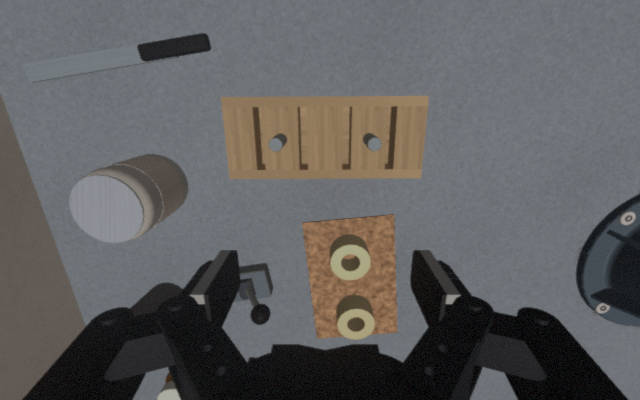

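```bash
cat > plq.py <<'E'
from h import *
import sys
rc=np.array([.5165,-.2195]); ra=-2.8*D
x,y,so=map(float,sys.argv[1:4]); G=.123; yaw=-13.7*D
s=rc+so*np.array([np.cos(ra),np.sin(ra)])
r.set_gripper(.42)
yy=goto([x,y,.25],yaw); st('above')
r.move_linear([x,y,G],vel=.12); st('at')
r.set_gripper(0.0,40); st('grip'); g=r.current_tool_pos()
r.move_linear([x,y,.17],vel=.06); st('lifting')
r.move_linear([x,y,.30],vel=.15); st('up')
if r.current_opening()<.1: sys.exit('EMPTY')
goto([s[0],s[1],.30],ra); r.sleep(.3)
q=r.current_ee_rot()
r.move_linear([s[0],s[1],.172],down(ra) if abs(np.dot(q,down(ra)))>.99 else down(ra+np.pi),vel=.15); r.sleep(.2)
F0=r.current_contact_force()[2]; st('pre')
z=.172
while z>G+.0015:
    z=max(z-.006,G+.001)
    r.move_linear([s[0],s[1],z],vel=.04)
    F=r.current_contact_force()-0
    if abs(F[2]-F0)>6 or abs(F[0])>6: st('contact'); 
    if abs(F[2]-F0)>12: sys.exit('STOP')
st('down')
r.set_gripper(.42); st('rel')
r.move_linear([s[0],s[1],.30],vel=.15); st('end')
E
python3 plq.py .4520 .2552 -.0825
```

```text
above t 24.91 [0.4523 0.2548 0.2501] F [ 0.4  0.1 -0.7] op 0.419
at t 26.12 [0.4523 0.2553 0.1236] F [ 0.  -0.2 -0.6] op 0.42
grip t 26.43 [0.4523 0.2553 0.1236] F [-0.3  0.6  5.1] op 0.158
lifting t 27.37 [0.4518 0.2551 0.1697] F [-0.2  0.1 -0.9] op 0.154
up t 28.38 [0.4517 0.255  0.2991] F [-0.3  0.3 -0.9] op 0.157
pre t 31.6 [ 0.4344 -0.2156  0.1727] F [-0.2  0.5 -0.8] op 0.158
down t 34.0 [ 0.4341 -0.2155  0.1238] F [-0.7  0.5  0. ] op 0.157
rel t 34.35 [ 0.4341 -0.2155  0.124 ] F [-0.6 -0.6 -0.2] op 0.418
end t 35.67 [ 0.4338 -0.2153  0.2992] F [ 0.4 -0.8  0. ] op 0.419
```

The first plaque went in without contact force. Quick check before the next one.

Run:
```python
from h import *
goto([.505,.24,.30],-13.7*D)
snap('top','t2');snap('scene','s2');P=cloud('t2');Z=P[...,2]
with np.errstate(invalid='ignore'):
    m=(Z>.1)&(abs(P[...,0]-.435)<.05)&(abs(P[...,1]+.2194)<.06)
    print(cv2.minAreaRect(P[m][:,:2].astype(np.float32)),np.percentile(Z[m],[5,50,95]))
a=cv2.imread('pics/s2.png');cv2.imwrite('pics/s2a.png',cv2.resize(a[110:270,170:450],None,fx=2.8,fy=2.8,interpolation=2))
```

```text
((0.43512168526649475, -0.2154771089553833), (0.070929154753685, 0.012730943970382214), 89.13290405273438) [0.12061203 0.12755964 0.13015382]
```

View pics/s2a.png

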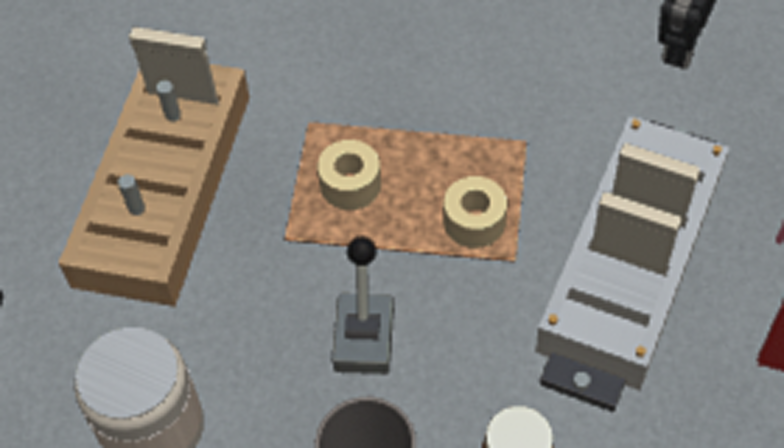

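The plaque is in slot 1, with its top at 0.1276 m (fully home). Now the other two.

```bash
python3 plq.py .5050 .2430 -.0275 && python3 plq.py .5585 .2301 .0275
python3 - <<'E'
from h import *
goto([.4,.1,.35],-3*D); r.sleep(.2)
snap('top','t3');P=cloud('t3');Z=P[...,2]
with np.errstate(invalid='ignore'):
    m=((Z>.1)&(Z<.15)&(abs(P[...,0]-.518)<.14)&(abs(P[...,1]+.2194)<.06)).astype(np.uint8)
    n,l=cv2.connectedComponents(m)
    for i in range(1,n):
        k=l==i
        if k.sum()>20: print(cv2.minAreaRect(P[k][:,:2].astype(np.float32)),np.percentile(Z[k],[5,50,95]))
    for y0 in(.071,-.039):
        m=(Z>.03)&(Z<.05)&(abs(P[...,1]-y0)<.04)&(abs(P[...,0]-.486)<.05);print(m.sum(),P[m].mean(0))
a=cv2.imread('pics/t3.png');cv2.imwrite('pics/t3a.png',cv2.resize(a[160:300,220:460],None,fx=3.3,fy=3.3,interpolation=2));st()
snap('scene','s3')
E
```

```text
above t 37.99 [0.5047 0.2428 0.2498] F [0.2 0.3 0.9] op 0.416
at t 39.2 [0.5054 0.2432 0.1238] F [ 0.1  0.4 -0.1] op 0.421
grip t 39.52 [0.5054 0.2431 0.1237] F [-1.5 -0.8  5.8] op 0.155
lifting t 40.45 [0.5048 0.2429 0.1697] F [-0.4  0.3 -0.3] op 0.155
up t 41.47 [0.5046 0.2429 0.299 ] F [-0.2  0.2 -1.3] op 0.155
pre t 44.66 [ 0.4893 -0.2183  0.1727] F [-1.2 -0.8 -2.4] op 0.155
down t 47.06 [ 0.489  -0.2181  0.1238] F [-0.4 -0.5 -1.7] op 0.156
rel t 47.41 [ 0.489  -0.2182  0.124 ] F [ 0.3 -0.3  0.6] op 0.423
end t 48.73 [ 0.4888 -0.218   0.2992] F [-0.1  0.3  0.1] op 0.417
above t 50.62 [0.5588 0.2293 0.2501] F [-0.6 -0.2  0. ] op 0.421
at t 51.83 [0.5589 0.2302 0.1237] F [ 0.4  0.4 -0.4] op 0.417
grip t 52.15 [0.5589 0.2302 0.1237] F [-0.6 -0.9  5.1] op 0.156
lifting t 53.08 [0.5583 0.23   0.1696] F [ 1.  -0.5 -1.5] op 0.157
up t 54.1 [0.5581 0.23   0.2989] F [-0.1  0.5 -1.8] op 0.157
pre t 57.25 [ 0.5442 -0.221   0.1727] F [-0.2  0.3 -1.6] op 0.157
down t 59.65 [ 0.5439 -0.2208  0.1238] F [-0.  -0.3 -0.4] op 0.157
rel t 60.0 [ 0.544  -0.2208  0.124 ] F [-0.3  0.4  0.1] op 0.42
end t 61.33 [ 0.5437 -0.2207  0.2991] F [-0.8  0.1 -0.8] op 0.419
((0.5447721481323242, -0.21932703256607056), (0.07014282792806625, 0.014156650751829147), 86.71869659423828) [0.11833221 0.12756516 0.1303158 ]
((0.49029341340065, -0.21747413277626038), (0.07070434838533401, 0.013611642643809319), 86.46198272705078) [0.11470659 0.12755568 0.13098192]
((0.4351322054862976, -0.21513552963733673), (0.07052013278007507, 0.012746663764119148), 89.13016510009766) [0.12243753 0.12778707 0.13056311]
241 [0.51116845 0.08463472 0.03994259]
285 [ 0.48985815 -0.03899685  0.03990202]
 t 62.91 [0.4003 0.0996 0.3498] F [-0.9  0.8  0.5] op 0.418
```

View pics/t3a.png

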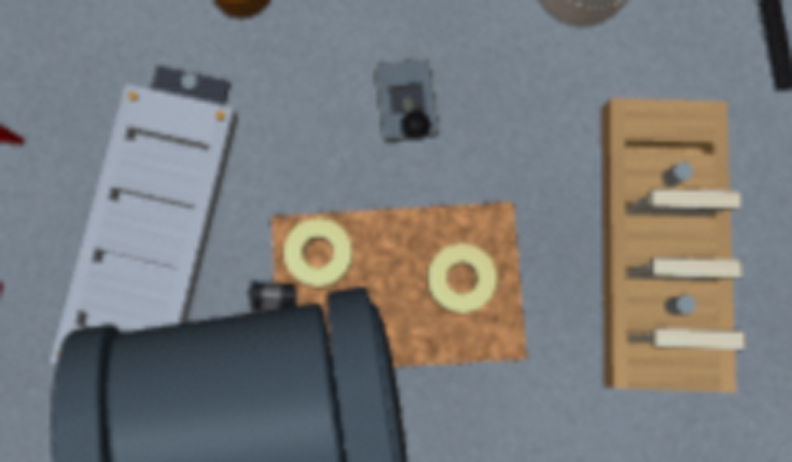

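View pics/s3.png

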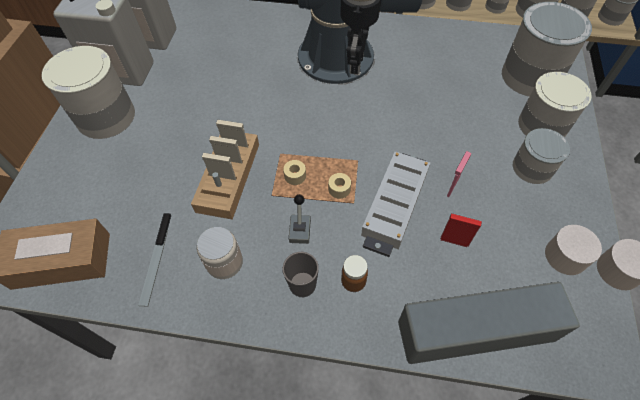

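The mould is empty and all three plaques are home. The roll on the left of the mat has been knocked, to (317,252) in the crop, so I'll measure it accurately.

Run:
```python
from h import *
r.move_linear([.4,-.1,.35],vel=.25); r.sleep(.2)
for n in('top','scene'):
    snap(n,n+'4');P=cloud(n+'4');Z=P[...,2]
    with np.errstate(invalid='ignore'):
        m=(Z>.034)&(Z<.046)&(abs(P[...,1]-.09)<.06)&(abs(P[...,0]-.5)<.08)
        c,s,a=cv2.minAreaRect(P[m][:,:2].astype(np.float32));print(m.sum(),c,s,a)
        print(np.array([[np.cos(ma),np.sin(ma)],[-np.sin(ma),np.cos(ma)]])@(np.array(c)-matc))
st()
```

```text
274 (0.5148636102676392, 0.08449533581733704) (0.057562604546546936, 0.0577239990234375) 89.69139862060547
[0.03240359 0.066791  ]
311 (0.5138537287712097, 0.08555928617715836) (0.05845000967383385, 0.059208791702985764) 34.81385803222656
[0.03145077 0.06790634]
 t 64.21 [ 0.4001 -0.0994  0.35  ] F [-0.5  0.1  1.3] op 0.419
```

Both cameras agree it is at about (32, 67) mm in the mat frame, flat, and on the mat by 18 to 22 mm in each axis, so it can stay there. Now the switch.

```bash
cat > sw.py <<'E'
from h import *
a=7.2*D;u=np.array([np.cos(a),np.sin(a)]);pv=np.array([.651,.0045])
r.set_gripper(0.0,20)
P=lambda d,z:[*(pv+d*u),z]
yy=goto(P(-.09,.2),a+np.pi/2); st('above')
r.move_linear(P(-.09,.097),vel=.12); st('low')
d=-.09
while d<.02:
    d+=.005
    r.move_linear(P(d,.097),vel=.05)
    f=r.current_contact_force()[:2]@u
    print(round(d,3),round(f,1))
    if f<-14: break
r.sleep(.2);st('push')
r.move_linear(P(d-.03,.097),vel=.1)
r.move_linear(P(-.08,.25),vel=.2)
goto([.4,-.1,.35],-3*D); r.sleep(.3)
snap('scene','s5');snap('top','t5');st('end')
p=cv2.imread('pics/s5.png');cv2.imwrite('pics/s5a.png',cv2.resize(p[110:310,170:450],None,fx=2.8,fy=2.8,interpolation=2))
E
python3 sw.py; python3 m.py t5
```

```text
above t 65.97 [ 0.5617 -0.007   0.2004] F [ 0.5  1.2 -0.3] op -0.004
low t 66.98 [ 0.5622 -0.0068  0.0977] F [ 0.6 -0.4  0.7] op -0.004
-0.085 0.1
-0.08 -0.8
-0.075 -0.3
-0.07 -0.4
-0.065 0.5
-0.06 0.7
-0.055 0.2
-0.05 0.0
-0.045 -0.0
-0.04 0.1
-0.035 -0.3
-0.03 0.2
-0.025 0.6
-0.02 -1.3
-0.015 0.2
-0.01 -0.4
-0.005 0.6
0.0 0.7
0.005 0.5
0.01 -0.4
0.015 -4.5
0.02 -30.8
push t 72.68 [0.6666 0.0065 0.0964] F [-28.9  -3.   16. ] op -0.001
end t 75.86 [ 0.4001 -0.1     0.3499] F [ 0.2 -0.1  0.8] op 0.003
rack 1478 [ 0.5562 -0.221 ] [0.1035 0.1746] 87.0 z 0.0441
rollA 27 [ 0.5448 -0.2135] [0.0451 0.043 ] 41.4 z 0.0791
[ 0.55306855 -0.20790147  0.07842707]
post 194 [ 0.5592 -0.2198] [0.0693 0.0423] 87.1 z 0.127
rollB 0 [0. 0.] [0. 0.] 0.0 z nan
[nan nan nan]
post 1675 [ 0.4594 -0.1436] [0.0551 0.227 ] 14.2 z 0.628
mould 2602 [0.5321 0.2364] [0.1001 0.2502] 76.3 z 0.0483
mat 3529 [nan nan] [0. 0.] 0.0 z 0.0046
switch 445 [0.6541 0.0043] [0.0748 0.0504] 6.5 z 0.0265
0.10630110503222268 [0.685 0.009 0.101]
block 371 [0.6519 0.004 ] [0.0705 0.0504] 6.5 z 0.0258
jar 360 [0.7612 0.1553] [0.0566 0.0543] 59.9 z 0.0894
cup 387 [0.7917 0.0365] [0.078  0.0785] 17.4 z 0.0857
can 917 [ 0.7623 -0.1605] [0.0887 0.0858] 45.7 z 0.1091
  return np.nanmean(a, axis, out=out, keepdims=keepdims)
m.py:14: RuntimeWarning: Mean of empty slice.
  rect(b&(Z>.07)&(Z<.086),n); m=b&(Z>.07)&(Z<.086); print(P[m].mean(0))
```

```bash
ls pics
```

```text
s0.npz
s0.png
s2.npz
s2.png
s2a.png
s3.npz
s3.png
s5.npz
s5.png
s5a.png
scene4.npz
scene4.png
t0.npz
t0.png
t0a.png
t1.npz
t1.png
t1a.png
t2.npz
t2.png
t3.npz
t3.png
t3a.png
t5.npz
t5.png
top4.npz
top4.png
w0.npz
w0.png
w1.npz
w1.png
w20.npz
w20.png
w21.npz
w21.png
```

View pics/s5a.png

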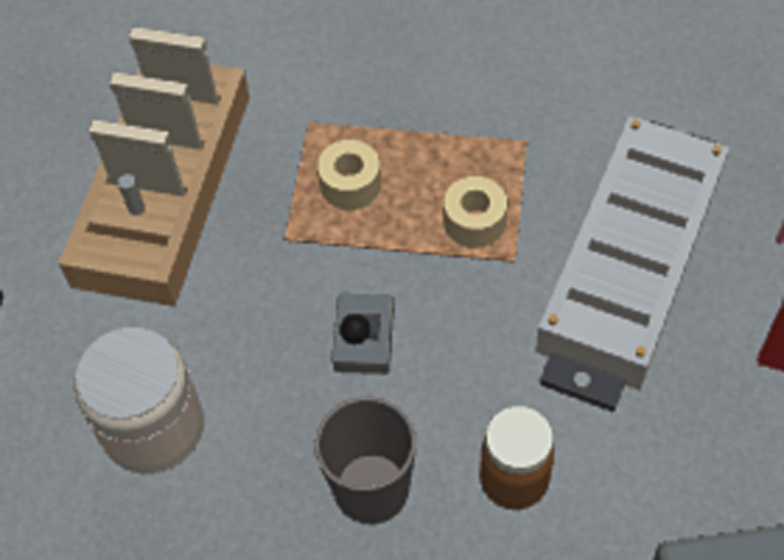

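The lever leans away from the robot with its tip at (0.685, 0.009, 0.101), about 0.95 rad, and the push ended against its stop. Everything else is in place, so I'm handing in.

```bash
python3 -c "
from h import *
r.hand_in();st()"
```

```text
the job is handed in; nothing more can be done
the job is handed in; nothing more can be done
```

I handed the job in at about 76 s of the 208 s. Both rolls are on the mat, the three plaques that were present are in rack slots 1 to 3, and the switch is on. The hand-in gave no verdict.

- **Rolls:** Both lie flat on the mat, released and about 130 mm apart. One was knocked roughly 33 mm aside after I placed it. Two cameras put it at about (32, 67) mm in the mat frame. That is inside the 50/90 mm limits, so I left it there.
- **Plaques:** Each stands fully home, with its top at about 0.1277 m against 0.128 m expected. They are within about 2 mm of the slot centres and aligned to within about 2°.
- **Switch:** The lever reached its stop and stayed at about 0.95 rad, estimated from the tip position. The last push step rose to about 31 N, above the 14 N at which I meant to stop.
- **Can, jar and cup:** They moved no more than about 1 mm, which is within measurement noise.
- **Disagreement:** The top and wrist cameras differed by about 2 mm on the rack's x position. I used roughly the wrist value, and all three insertions went in with no contact force.

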